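Close the waste can with its click-stop cap

TASK

Close the white waste can: set the orange click-stop cap on its neck, turn it gently so that it drops fully home over the ribs, and tighten it clockwise until its ratchet clicks and slips: one click is enough, three at the most. Press only lightly, for the sprung neck must not be pushed hard down, leave the cap on and let go, and do not disturb the bottle and the racks that stand about.

Things in the scene. Friction and masses are not known exactly. Their poses are not given: they have to be found in the camera images.
- cap: Loose click-stop cap, about 0.15 kg, standing upright on the bench; origin at the centre of its underside, z up. Round fluted orange grip, 48 mm in diameter, from 21 to 42 mm above the origin, with a white pointer line on top along +x; the place to hold the cap. Below it hangs a grey skirt, 42 mm in diameter, from 0 to 21 mm, open below.
- skirt_mouth (a point): Centre of the skirt's open lower end, on the cap's axis at its underside. The bore is 34 mm wide and 18 mm deep, with 8 inward ribs (inner edges on a 25 mm circle) whose rounded lower ends lie 2 mm inside. When fully home on the neck this point lies 18 mm below neck; with ribs standing on ribs, 11 mm below it.
- skirt (a joint): How far the orange grip has slipped clockwise past the grey skirt, rad; 0 at the start. Grip and skirt turn together until the torque between them reaches about 0.3 N m; then the ratchet clicks and jumps one notch, 0.524 rad (30 degrees) a click. It does not slip counter-clockwise.
- can: White waste can 100 x 92 mm and 80 mm tall on a dark steel foot plate 130 x 106 mm, screwed to the bench; origin at the centre of its underside, z up. A sloping collar at the centre of its top ends 92 mm above the bench, 48 mm wide there; the neck stands in it.
- neck (a point): Centre of the flat top of the steel hub on the can's sprung neck, 127 mm above the bench, z up. The hub is 20 mm in diameter and stands 19 mm above a black rubber ring 42 mm wide. 8 upright brass ribs surround it.
- ribs (a point): On the neck's axis at the rounded tips of the 8 brass ribs, 9 mm below the hub's top; their outer edges lie on a 30 mm circle. Hub and ribs turn together, 0.3 to 0.9 rad clockwise (0.1 N m of friction) to a hard stop. How the ribs stand is not given: turn the cap up to 0.79 rad, pressing lightly, and its ribs find the gaps (play 0.1 rad to either side) and drop 7 mm.
- neck_ring (a joint): How far the neck is pushed down against its spring, m: 0 up, 0.010 fully down; the spring has 2.5 N for each mm plus 0.4 N at the start. The bare cap's weight sinks it about 0.5 mm. Past 6 mm (about 15 N) the neck is strained.
- wash_bottle: Loose clear dropper bottle, 41 mm in diameter, 108 mm tall, upright; origin at the centre of its underside. A bystander.
- red_rack: Loose empty red tube rack, 24 x 129 x 58 mm; origin at the centre of its underside, long along its y. A bystander.
- cream_rack: Loose empty cream tube rack, 24 x 129 x 58 mm; origin at the centre of its underside, long along its y. A bystander.

How it is judged:
By the outcome, as a careful person would: the job done as asked, in the order asked, and still so for the second after the job is handed in, with the robot touching nothing.
It also fails if it takes over 64 s, if anything falls off the work surface, if the arm or the gripper's body presses on something with over 40 N, if the wrist force passes 120 N, or if a joint passes its speed limit or range.

ROBOT

A 7-joint arm with a two-finger parallel gripper is mounted at the origin on a cart in front of the work surface, level with it; the furniture and walls round the work are solid. World frame = base frame: x ahead of the robot, y to its left, z up, the work surface at z = 0. Lengths are in m, angles in rad, forces in N, time in s.
With the tool pointing down it reaches from about 0.4 to 0.9 m from the base axis. Payload 5.6 kg.
Tool frame: the origin (TCP) lies where the fingers leave the gripper's body, on its centre line; the fingertips stand 88 mm ahead of it and the grasp point (between the pads) lies 69 mm ahead of it; z points along the fingers, y is the line along which they close (so a half turn about z gives the same grasp; the last joint's range is limited). The gripper opens to 92 mm and grips with 3 to 60 N. Pads are 20 mm wide; open, the fingers measure 128 mm over their backs; the gripper's body (75 mm by 189 mm) begins 69 mm behind the grasp point.
Start: joints at [1.226, 0.468, -0.012, 1.603, 0.006, 1.071, -0.056], TCP at [0.193, -0.621, 0.303] pointing down, gripper open.
Joint ranges: [-2.53, 2.53], [-0.31, 2.02], [-1.57, 1.55], [0.28, 2.44], [-1.29, 4.43], [0.15, 1.84], [-2.92, 2.92]. Speed limits (rad/s): [2.57, 2.57, 3.14, 3.14, 3.14, 3.14, 3.14].

INTERFACE

Orientations are given as a unit quaternion [x, y, z, w].
In Python, from bench import * gives the robot as it stands. Calls block until the motion is done:
- move_ptp(position, orientation): joint-space move of the TCP to a pose.
- move_linear(position, rot=None, vel=0.15, stop_force=None): straight line of the TCP; rot=None keeps the orientation; vel is the mean speed in m/s. With stop_force (N) it stops when the force on the tool has changed by that much, and returns True; else False.
- set_joints(angles): joint-space move.
- grip(opening): opening from 0.0 (shut) to 1.0 (fully open); the grip force is fixed at half the most; returns when the fingers have stopped.
- dwell(seconds).
- solve_ik(position, orientation): joint angles nearest the present ones, or None.
- grab_frame(name): name is "side" or "top" or "wrist"; returns a dict with "frame" (420x560x3 uint8, red, green, blue), "depth" (420x560 float32, m along the optical axis (not along the pixel's ray), 0 where there is no reading), "camera_matrix" (3x3 intrinsics, pixels), "k1" (the pictures are not rectified: a ray, as slopes to the right and down, at radius r is drawn at 1 + k1 r^2 times it, then the intrinsics apply), "extrinsics" (4x4, takes a point from camera to world coordinates); the wrist camera has in their place "tool_from_camera" (4x4, takes a point from camera to tool coordinates, whose origin is the TCP and whose axes are the flange's). Camera axes: x right, y up, looking along -z (the intrinsics and any distortion apply to the point x, -y, -z); pixel columns grow to the right and rows downward; lengths in m; the calibration is good to about 2 mm. A picture is of the moment at which its call begins: read the wrist's pose just before it.
A pose or a line that the arm cannot do raises IKError and nothing moves.
- job_done(): hands the job in; it is judged then, once.
Readings, each from a call of its own:
- current_t(): time.
- current_q(): joint angles.
- current_qvel(): joint speeds.
- current_effort(): joint torques, N m.
- current_position(): TCP position.
- current_ee_rot(): TCP orientation.
- current_wrist_force(): force on the tool from outside, world axes, zero at the start.
- current_ft_torque(): the same for the moment, N m.
- current_opening(): opening from 0.0 (shut) to 1.0 (fully open).
- current_grip_force(): force on a finger pad.
Only numpy, scipy, OpenCV 4.12 (cv2) and the standard library are available. Lean on these libraries where they do the work, as an engineer would, in place of code of your own. Each camera call takes 0.05 s, during which the arm holds its last target. There are 200 camera calls.

## Working session

There is one attempt and no reset: what is moved stays moved. The work goes in short steps, each a Python script; the robot and the scene stay as the last script left them, time stands still between calls to the robot, and variables do not carry over. Pictures are saved under pics/ and viewed, at most 10 in all, crops included, and the job is handed in when it is done.

```bash
mkdir -p pics
cat > h.py <<'E'
from bench import *
import numpy as np, cv2
def cloud(f,T=None):
    K=f["camera_matrix"];d=f["depth"];h,w=d.shape
    u,v=np.meshgrid(np.arange(w),np.arange(h))
    p=np.stack([u,v],-1).reshape(-1,1,2).astype(np.float64)
    s=cv2.undistortPoints(p,np.array(K,float),np.array([f["k1"],0,0,0],float)).reshape(h,w,2)
    c=np.stack([s[...,0]*d,-s[...,1]*d,-d,np.ones_like(d)],-1)
    P=c@(np.array(f["extrinsics"]) if T is None else T).T
    P=P[...,:3]; P[d==0]=np.nan
    return P
def save(n,im): cv2.imwrite(f"pics/{n}.png",cv2.cvtColor(im,cv2.COLOR_RGB2BGR))
E
python3 - <<'E'
from h import *
t=grab_frame("top");s=grab_frame("side")
save("a",np.vstack([t["frame"],s["frame"]])[:, :]) if 0 else save("a",cv2.resize(np.hstack([t["frame"],s["frame"]]),(800,300)))
save("top",t["frame"]);np.savez("top.npz",**t);np.savez("side.npz",**s)
for f in(t,s):
    P=cloud(f);hsv=cv2.cvtColor(f["frame"],cv2.COLOR_RGB2HSV)
    m=cv2.inRange(hsv,(5,150,120),(22,255,255))
    n,l,st,c=cv2.connectedComponentsWithStats(m)
    for i in range(1,n):
        if st[i,4]>40: print(st[i],np.nanmedian(P[l==i],0),np.nanmin(P[l==i],0),np.nanmax(P[l==i],0))
print(current_t(),current_ee_rot())
E
```

```text
[351 261  17  16 142] [ 0.45175653 -0.12156207  0.04230637] [ 0.43156815 -0.14069467  0.03564119] [ 0.47164614 -0.09853205  0.04719574]
[198 279  20  16 234] [ 0.45584203 -0.12453454  0.04161299] [ 0.43360896 -0.14034299  0.03616526] [ 0.47393716 -0.1001446   0.04516207]
0.1 [ 9.88640218e-01  1.50299303e-01 -1.94735291e-04 -7.75377707e-04]
```

View pics/top.png

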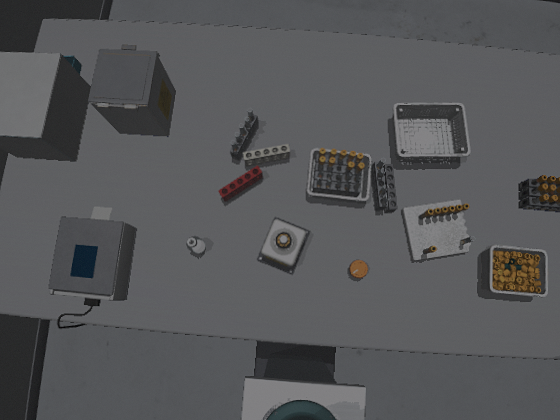

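View pics/a.png

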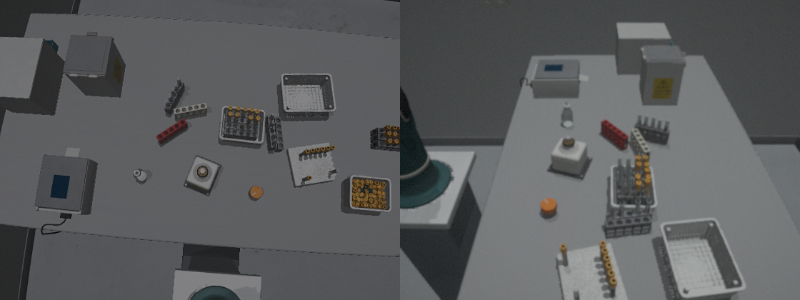

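The top view shows the cap at pixel (359,269), the can's neck at (283,241), the bottle at (197,245) and the red rack at (240,183). The side view agrees on the cap. Next I'll take close wrist views.

```bash
cat >> h.py <<'E'
from scipy.spatial.transform import Rotation as R
def down(yaw): # tool y axis at world angle yaw
    y=np.array([np.cos(yaw),np.sin(yaw),0]);z=np.array([0,0,-1.]);x=np.cross(y,z)
    return R.from_matrix(np.column_stack([x,y,z])).as_quat()
def wrist():
    p=np.array(current_position());r=np.array(current_ee_rot());f=grab_frame("wrist")
    T=np.eye(4);T[:3,:3]=R.from_quat(r).as_matrix();T[:3,3]=p
    return f,cloud(f,T@np.array(f["tool_from_camera"]))
E
python3 - <<'E'
from h import *
for n,(u,v) in (("top",(283,241)),):
    f=dict(np.load(n+".npz"));P=cloud(f);print(np.round(P[236:247:2,278:290:2],3).tolist() and np.nanmedian(P[238:244,281:287].reshape(-1,3),0))
    Q=P[225:260,265:305].reshape(-1,3);k=Q[:,2]>0.1;print(k.sum(),Q[k].mean(0),Q[:,2].max())
n=Q[k].mean(0)
for yaw in np.arange(-3,3.3,.5):
    o=[]
    for xy in ((.453,-.122),n[:2]):
        q=solve_ik([xy[0],xy[1],.2],down(yaw));o.append(None if q is None else np.round(q,2).tolist())
    print(yaw,o)
f=wrist()[0];print(f["tool_from_camera"].round(3))
move_ptp([.45,-.122,.33],down(1.57))
f,P=wrist();save("cap",f["frame"]);np.savez("cap.npz",P=P,f=f["frame"])
print(current_t(),current_q())
E
```

```text
[0.49857666 0.08269939 0.12681235]
213 [0.50055812 0.08274491 0.11330757] nan
-3.0 [[0.21, 0.32, -0.02, 2.12, 0.01, 0.71, -2.82], [0.72, 0.85, -1.32, 1.98, 0.94, 1.13, 2.26]]
-2.5 [[0.29, 0.32, -0.12, 2.11, 0.06, 0.71, -2.36], [-0.93, 0.49, 0.89, 2.08, -0.53, 0.81, -2.22]]
-2.0 [[0.37, 0.33, -0.21, 2.11, 0.1, 0.71, -1.9], [0.19, 0.43, -0.51, 2.01, 0.29, 0.78, -2.49]]
-1.5 [[0.46, 0.34, -0.31, 2.1, 0.15, 0.72, -1.45], [0.29, 0.46, -0.64, 2.0, 0.38, 0.8, -2.06]]
-1.0 [[0.53, 0.35, -0.39, 2.1, 0.2, 0.73, -0.99], [0.39, 0.5, -0.76, 1.99, 0.47, 0.83, -1.64]]
-0.5 [[0.59, 0.36, -0.46, 2.1, 0.24, 0.73, -0.53], [0.45, 0.53, -0.85, 1.99, 0.53, 0.85, -1.19]]
0.0 [[0.65, 0.38, -0.54, 2.09, 0.28, 0.74, -0.07], [0.47, 0.55, -0.88, 1.99, 0.55, 0.86, -0.71]]
0.5 [[0.71, 0.39, -0.61, 2.09, 0.33, 0.75, 0.4], [0.49, 0.56, -0.91, 1.99, 0.58, 0.88, -0.24]]
1.0 [[0.74, 0.4, -0.65, 2.09, 0.35, 0.76, 0.87], [0.52, 0.58, -0.95, 1.99, 0.61, 0.89, 0.24]]
1.5 [[0.81, 0.43, -0.74, 2.08, 0.41, 0.78, 1.32], [0.55, 0.6, -1.0, 1.99, 0.65, 0.91, 0.71]]
2.0 [[1.18, 0.78, -1.32, 2.07, 0.9, 1.06, 1.41], [0.61, 0.67, -1.11, 1.98, 0.74, 0.96, 1.13]]
2.5 [[1.18, 0.78, -1.32, 2.07, 0.9, 1.06, 1.91], [0.72, 0.85, -1.32, 1.98, 0.94, 1.13, 1.47]]
3.0 [[-0.8, 0.73, 1.35, 2.17, -0.88, 1.0, -2.22], [0.72, 0.85, -1.32, 1.98, 0.94, 1.13, 1.97]]
[[ 0.001  0.964  0.265  0.074]
 [ 1.    -0.001  0.     0.001]
 [ 0.001  0.265 -0.964 -0.082]
 [ 0.     0.     0.     1.   ]]
2.225 [ 0.90137341  0.21222097 -0.78666293  1.96583294  0.17466793  1.03164734
  1.60379772]
```

View pics/cap.png

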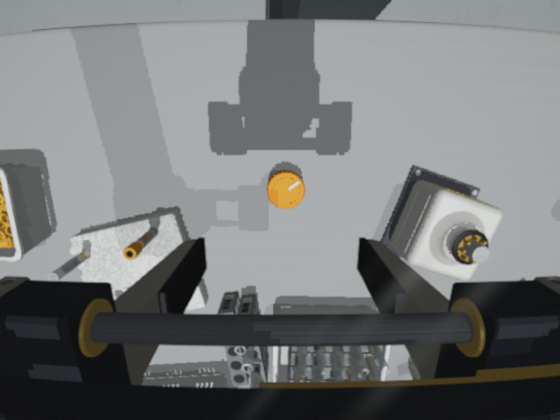

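The wrist view shows the cap at (286,190) with its pointer, and the hub at (480,255) with ribs round it. I'll measure each from two opposite yaws to cancel the camera bias.

```bash
cat >> h.py <<'E'
def topc(P,xy,r,z0,mask=None,dz=.004):
    k=(np.hypot(P[...,0]-xy[0],P[...,1]-xy[1])<r)&(abs(P[...,2]-z0)<.01)
    if mask is not None:k&=mask
    zt=np.median(P[k][P[k][:,2]>np.percentile(P[k][:,2],60),2]); k&=abs(P[...,2]-zt)<dz
    Q=P[k];(c,rad)=cv2.minEnclosingCircle(Q[:,:2].astype(np.float32))
    return Q.mean(0).round(4),np.round(c,4),round(rad,4),k.sum()
E
python3 - <<'E'
from h import *
def go(xy,z,yaw,name):
    move_ptp([xy[0],xy[1],z],down(yaw));dwell(.2)
    f,P=wrist();save(name,f["frame"]);np.savez(name+".npz",P=P,f=f["frame"]);hsv=cv2.cvtColor(f["frame"],cv2.COLOR_RGB2HSV)
    return P,cv2.inRange(hsv,(5,150,100),(22,255,255))>0
for i,y in enumerate((-1.57,1.57)):
    P,m=go((.453,-.122),.26,y,f"cap{i}");print("cap",y,topc(P,(.453,-.122),.035,.042,m),current_t(),np.round(current_q(),2))
for i,y in enumerate((1.57,-1.57)):
    P,m=go((.4986,.083),.34,y,f"hub{i}");print("hub",y,topc(P,(.4986,.083),.012,.127),current_t(),np.round(current_q(),2))
E
```

```text
cap -1.57 (array([ 0.4564, -0.1203,  0.0422]), array([ 0.4551, -0.1199]), 0.024, np.int64(1505)) 5.0667 [ 0.46  0.24 -0.3   2.06  0.09  0.86 -1.47]
cap 1.57 (array([ 0.4544, -0.121 ,  0.0421]), array([ 0.4544, -0.1205]), 0.0235, np.int64(1460)) 7.8 [ 0.92  0.35 -0.85  2.03  0.33  0.9   1.46]
hub 1.57 (array([0.502 , 0.0844, 0.1267]), array([0.5027, 0.0843]), 0.0098, np.int64(252)) 8.95 [ 0.56  0.33 -0.94  1.87  0.3   1.1   1.07]
hub -1.57 (array([0.5029, 0.0841, 0.1268]), array([0.5035, 0.0842]), 0.0096, np.int64(230)) 11.7083 [ 0.12  0.22 -0.4   1.89  0.1   1.06 -1.89]
```

Run:
```python
from h import *
c=[.4547,-.1203];h=[.5029,.0843]
move_ptp([*c,.2],down(1.57)); move_linear([*c,.102],vel=.12); dwell(.2)
print(current_position(),current_wrist_force()); grip(0.3);dwell(.2)
print("grip",current_opening(),current_grip_force(),current_wrist_force())
move_linear([*c,.27],vel=.2)
f,P=wrist();save("held",f["frame"])
move_ptp([*h,.27],down(1.57)); dwell(.2); print(current_opening(),current_wrist_force(),current_ft_torque())
s=grab_frame("side");save("side2",s["frame"][150:270,150:310].repeat(3,0).repeat(3,1))
print(current_position(),current_t())
```

```text
[ 0.45503909 -0.12050581  0.10262588] [ 0.13534505  0.44620514 -0.8752196 ]
grip 0.5125614038971366 29.99833434820175 [-0.34247924 -0.08467869 -0.13114753]
0.5143284527470725 [ 0.45892463  0.56233806 -1.47164931] [ 0.03623503 -0.12001554  0.05410658]
[0.50303281 0.08263439 0.2699016 ] 18.7167
```

View pics/held.png

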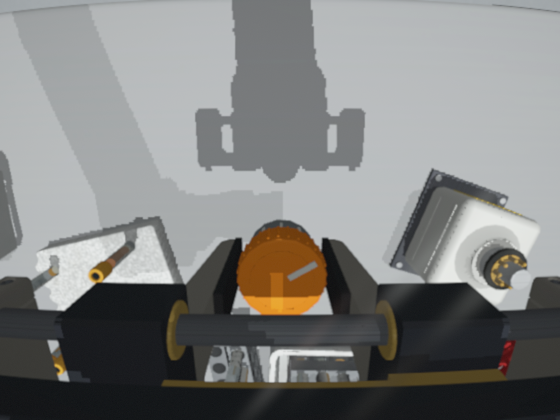

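The cap is held squarely, centred at (281,272) between the pads. Next I'll lower it to light contact.

Run:
```python
from h import *
h=np.array([.5029,.0843])
move_linear([*h,.245],vel=.1);dwell(.3);p=np.array(current_position());print(p)
c=h+(h-p[:2]) if np.hypot(*(h-p[:2]))>.0007 else h
F0=np.array(current_wrist_force())
hit=move_linear([*c,.2155],vel=.02,stop_force=4)
dwell(.3);print(hit,current_position(),np.array(current_wrist_force())-F0,current_ft_torque(),current_t(),np.round(current_q(),2))
```

```text
[0.50311628 0.0843726  0.24541396]
False [0.503002   0.08438608 0.21561687] [-1.01961734  0.3274546   4.54846581] [0.24253202 0.028566   0.03152946] 21.3417 [ 0.41  0.49 -0.8   1.98  0.46  0.86  0.94]
```

Run:
```python
from h import *
q=np.array(current_q());
for i in range(18):
    q[6]-=.05;set_joints(q);F=np.array(current_wrist_force())
    print(i+1,F.round(1),np.round(current_ft_torque(),2),np.round(current_position(),4),round(current_t(),2))
    if F[2]<.6 : break
```

```text
1 [-0.7 -0.4  1.8] [ 0.2   0.11 -0.02] [0.503  0.0844 0.2156] 21.59
2 [-1.9 -0.5  2.8] [ 0.1   0.22 -0.01] [0.5029 0.0843 0.2156] 21.84
3 [-2.  -0.6  2.7] [0.01 0.33 0.05] [0.5029 0.0844 0.2156] 22.09
4 [-2.4  0.5  2.5] [ 0.08  0.37 -0.03] [0.5029 0.0844 0.2155] 22.34
5 [-1.5  0.7  2. ] [0.09 0.38 0.03] [0.5028 0.0844 0.2155] 22.59
6 [-2.5  0.4  2.4] [ 0.19  0.49 -0.04] [0.5029 0.0846 0.2156] 22.84
7 [-1.9  2.1  1.6] [ 0.42  0.44 -0.03] [0.503  0.0848 0.2156] 23.09
8 [-1.9  2.4 -0.1] [ 0.65  0.3  -0.01] [0.5031 0.0849 0.2156] 23.34
```

The force fell away, so the ribs have found the gaps. Now I'll follow down.

Run:
```python
from h import *
p=current_position();F0=np.array(current_wrist_force())
hit=move_linear([.5029,.0843,.209],vel=.012,stop_force=5)
dwell(.3);print(hit,current_position(),F0.round(1),np.array(current_wrist_force()).round(1),np.round(current_ft_torque(),2),current_t())
s=grab_frame("side");save("side3",s["frame"][150:270,150:310].repeat(4,0).repeat(4,1)); f,P=wrist();save("w3",f["frame"])
```

```text
True [0.50200651 0.08598366 0.21193785] [-1.9  2.4 -0.1] [-2.1  4.8 -3.2] [ 1.11  0.16 -0.09] 24.0167
```

View pics/side3.png

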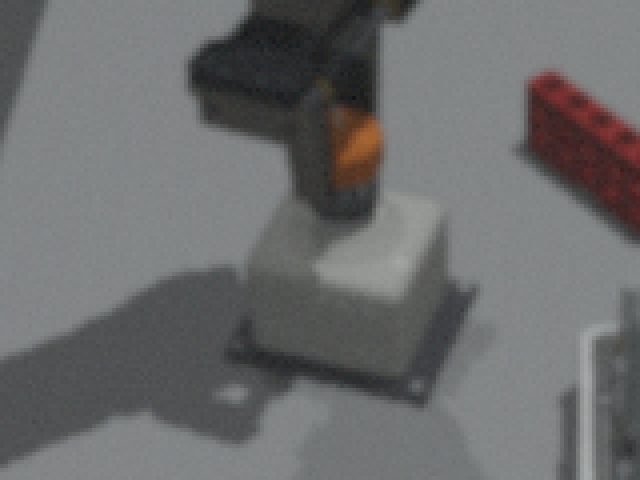

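The side view shows the cap at about (355,150) seated low over the collar, but side force has built up, so it is probably askew in the grip. I'll let go so it settles freely, then look.

Run:
```python
from h import *
print(np.round(R.from_quat(current_ee_rot()).as_matrix(),4).tolist(),current_wrist_force(),current_ft_torque(),current_t())
grip(1.0);dwell(.2)
print(current_position(),current_wrist_force(),current_t())
q=np.array(current_q())
p=current_position();move_linear([p[0],p[1],.34],vel=.15);dwell(.2)
f,P=wrist();save("w4",f["frame"]);np.savez("w4.npz",P=P,f=f["frame"])
m=cv2.inRange(cv2.cvtColor(f["frame"],cv2.COLOR_RGB2HSV),(5,150,100),(22,255,255))>0
r=topc(P,(.503,.0843),.04,.151,m,.003);print(r)
Q=P[m&(np.hypot(P[...,0]-.503,P[...,1]-.0843)<.022)&(P[...,2]>.14)]
A=np.c_[Q[:,:2]-[.503,.0843],np.ones(len(Q))];print("tilt",np.linalg.lstsq(A,Q[:,2],rcond=None)[0])
print(current_position(),current_t(),np.round(current_q(),2))
```

```text
[[-0.9213, 0.389, -0.0014], [0.389, 0.9212, 0.0026], [0.0023, 0.0018, -1.0]] [-0.73822955  4.67725255 -2.23343388] [ 1.17151154  0.1923828  -0.00609396] 24.1167
[0.50233128 0.08566513 0.21240485] [ 0.07902798 -0.06937743  0.48697365] 25.1083
(array([0.5028, 0.0845, 0.1507]), array([0.5037, 0.0849]), 0.0231, np.int64(1725))
tilt [-0.17474889  0.11694981  0.15217604]
[0.50210624 0.08566992 0.33935589] 26.3583 [ 0.52  0.33 -0.91  1.86  0.29  1.1   0.68]
```

View pics/w4.png

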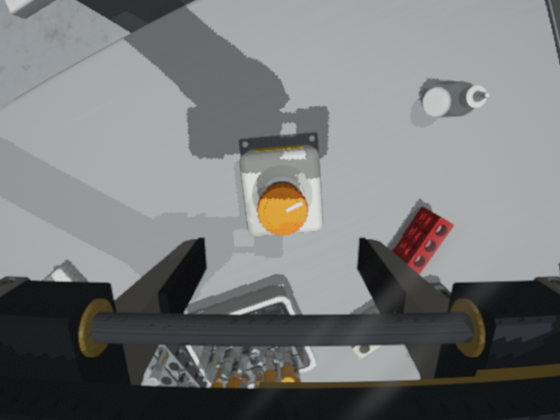

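The cap's top at (283,208) stands at z = 0.1507 m, which is the fully-home height. The bystanders are untouched. I'll regrip on centre and tighten.

```bash
cat > turn.py <<'E'
from h import *
import sys
def turn(n,step=.05):
    q=np.array(current_q());pk=0
    for i in range(n):
        q[6]-=step;set_joints(q);F=np.array(current_wrist_force());t=current_ft_torque()[2]
        print(i+1,F.round(1),round(t,3),np.round(current_position(),4),round(current_t(),2))
        if abs(F[2])>9: print("F!");break
        if abs(pk)>.2 and abs(t)<abs(pk)-.1: print("drop");break
        if abs(t)>abs(pk): pk=t
E
python3 - <<'E'
from turn import *
c=[.5031,.0846]
move_linear([*c,.24],rot=down(1.17),vel=.15);dwell(.2);p=np.array(current_position());print(p)
move_linear([*c,.2115],vel=.06);dwell(.2);print(current_position(),current_wrist_force())
grip(.3);dwell(.2)
print(current_opening(),current_position(),current_wrist_force(),current_ft_torque(),np.round(current_q(),2),current_t())
turn(20)
E
```

```text
[0.50355392 0.08469034 0.24091429]
[0.50328207 0.08468729 0.21180208] [-0.48200852 -0.1309499   0.84034241]
0.5165690318995807 [0.50324038 0.08476902 0.21159698] [0.71820064 0.65044312 0.97069492] [ 0.25004316 -0.24069117 -0.03917236] [ 0.41  0.49 -0.8   1.98  0.47  0.86  0.53] 29.1417
1 [-0.2 -0.7  0.6] -0.013 [0.5032 0.0847 0.2116] 29.39
2 [-0.5  0.7  0.6] 0.005 [0.5032 0.085  0.2116] 29.64
3 [ 0.3  3.2 -0.1] 0.039 [0.5033 0.0854 0.2117] 29.89
4 [ 0.9  3.9 -0.9] 0.021 [0.5034 0.0854 0.2118] 30.14
5 [ 1.6  4.8 -0.3] 0.044 [0.5034 0.0854 0.2118] 30.39
6 [1.8 4.5 0.3] 0.074 [0.5034 0.0854 0.2118] 30.64
7 [ 0.2  6.3 -0.1] 0.027 [0.5035 0.0854 0.2118] 30.89
8 [ 1.6  5.4 -0.1] 0.141 [0.5035 0.0854 0.2118] 31.14
9 [1.3 5.2 0.1] 0.064 [0.5035 0.0853 0.2118] 31.39
10 [ 1.4  5.1 -0.4] 0.058 [0.5036 0.0854 0.2118] 31.64
11 [1.6 5.8 0.2] 0.129 [0.5036 0.0855 0.2119] 31.89
12 [1.2 6.1 0.4] 0.237 [0.5036 0.0856 0.2119] 32.14
13 [ 0.9  5.3 -0.3] 0.271 [0.5036 0.0857 0.2119] 32.39
14 [ 1.5  5.8 -0.2] 0.081 [0.5037 0.0855 0.2119] 32.64
drop
```

Run:
```python
from turn import *
print(current_ft_torque()[2],current_opening())
turn(12)
f,P=wrist();save("w5",f["frame"])
```

```text
0.08149212356208112 0.5146202390508007
1 [ 0.2  3.  -0.1] -0.089 [0.5038 0.0853 0.2118] 32.89
2 [1.6 2.1 0.3] -0.059 [0.5037 0.0852 0.2118] 33.14
3 [ 0.1  0.8 -0.9] -0.001 [0.5036 0.085  0.2118] 33.39
4 [-0.2  0.6  1.2] -0.004 [0.5035 0.085  0.2117] 33.64
5 [ 0.   0.9 -0.3] 0.001 [0.5036 0.0855 0.2118] 33.89
6 [ 0.6  1.5 -0.4] 0.073 [0.5038 0.0858 0.2119] 34.14
7 [1.2 2.  0.2] 0.129 [0.5039 0.0859 0.212 ] 34.39
8 [ 1.   3.2 -0.1] 0.155 [0.5039 0.0859 0.212 ] 34.64
9 [0.8 3.2 0.1] 0.282 [0.5039 0.0859 0.212 ] 34.89
10 [2.2 3.  0.2] 0.18 [0.504  0.0858 0.2121] 35.14
drop
```

View pics/w5.png

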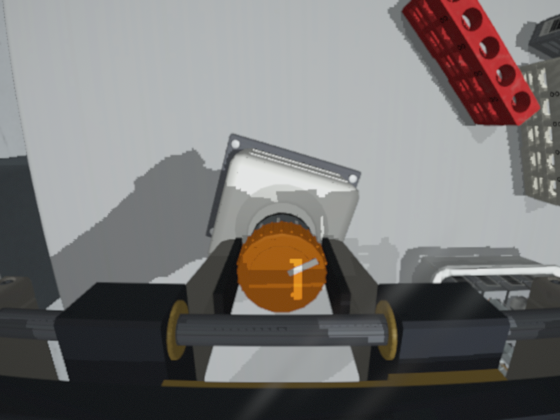

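The torque rose to 0.27 N m, dropped, and rose again 0.5 rad later, which fits a 30° ratchet. The pointer at (303,267) has not slipped in the fingers, so there have been one to two clicks. I'll let go now.

Run:
```python
from h import *
grip(1.0);dwell(.2)
p=current_position();move_linear([p[0],p[1],.36],vel=.15);dwell(.3)
f,P=wrist();save("w6",f["frame"])
m=cv2.inRange(cv2.cvtColor(f["frame"],cv2.COLOR_RGB2HSV),(5,150,100),(22,255,255))>0
print(topc(P,(.503,.0843),.04,.151,m,.003),current_wrist_force(),current_t())
```

```text
(array([0.5037, 0.0857, 0.1507]), array([0.5041, 0.0853]), 0.0232, np.int64(1537)) [-0.29209969  0.55739079  0.73145206] 37.6667
```

View pics/w6.png

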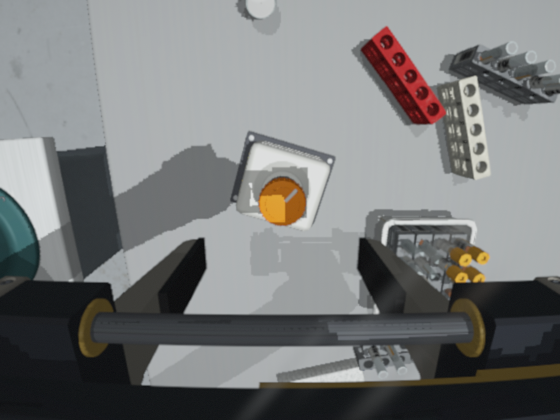

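The cap at (283,200) stands at home height, released, with the bystanders in place.

```bash
python3 -c "
from bench import *
print(job_done())"
```

```text
the job is handed in; nothing more can be done
None
```

The job is handed in: the cap is fully home on the can's neck, tightened clockwise by one or two ratchet clicks judging by the torque readings, pressed only lightly and released, with the bottle and racks never touched.

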